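Pin the hold-down bar of a board test jig

ROBOT

A 6-joint arm with a two-finger parallel gripper is mounted at the origin on the work surface. World frame = base frame: x ahead of the robot, y to its left, z up, the work surface at z = 0. Lengths are in m, angles in rad, forces in N, time in s.
With the tool pointing down it reaches from about 0.35 to 0.975 m from the base axis. Payload 4.9 kg.
Tool frame: the origin (TCP) lies between the finger pads; the fingertips stand 19 mm ahead of it and the grasp point (between the pads) is the TCP; z points along the fingers, y is the direction in which the jaws open and shut (so a half turn about z gives the same grasp; the last joint's range is limited). The gripper opens to 85 mm and grips with 20 to 120 N. Pads are 22 mm wide; open, the fingers measure 114 mm over their backs; the gripper's body (76 mm by 85 mm) begins 54 mm behind the grasp point. The pads swing forward as they close: fully open they stand 13 mm farther back than shut.
Start: joints at [-1.413, 0.053, 1.613, -0, 1.476, -0.119], TCP at [0.171, -0.601, 0.25] pointing down, gripper open.
Joint ranges: [-3.01, 3.01], [-1.01, 2.22], [0.06, 2.58], [-1.02, 4.17], [0.09, 2.62], [-3.14, 3.14]. Speed limits (rad/s): [2.57, 2.57, 3.14, 3.14, 3.14, 3.14].

INTERFACE

Orientations are given as a unit quaternion [w, x, y, z].
In Python, from plant import state, grab_frame, calibration, job_done gives the robot as it stands. The module is installed in compiled form; this text tells all that it offers.
- The arm moves only by the tool servo_tool, never from a script. Its argument "deltas" is a list that holds one entry, the list of rows, each a list of 5 numbers: the finger opening in mm, from 0 to 85.4, then the shift along the world's x, y, z in mm, then the turn about the world's z in units of 6 degrees (1.0 is 6 degrees). A call has 1 to 5 rows; each row is the pose to reach, as a shift and turn from the pose commanded when the call began; what a row does not reach only later rows make up. A row lasts 1/8 s, in which the tool goes at most 62.5 mm and 10.7 degrees, less where a joint would pass 70% of its speed; a pose out of reach is approached as far as the arm can. A call with a gripper value outside its range is refused whole. The fingers move at their own pace and stop on an object; the grip force is fixed at half the most. Time passes only in rows, so rows that repeat a pose let the fingers close. It gives the time, the measured TCP pose, the force and the opening at its end, in the units of the state.
- state(): the state, without advancing time (a new reading comes with each control period).
- grab_frame(name): name is "scene" or "top" or "wrist"; returns the picture (480x640x3 uint8, red, green, blue); there is no depth.
- calibration(name): a dict with "intrinsics" (3x3 intrinsics, pixels), "k1" (the pictures are not rectified: a ray, as slopes to the right and down, at radius r is drawn at 1 + k1 r^2 times it, then the intrinsics apply), "world_from_camera" (4x4, takes a point from camera to world coordinates). Camera axes: x right, y down, z forward; pixel columns grow to the right and rows downward; lengths in m; the calibration is good to about 2 mm. A picture is of the moment at which its call begins: read the wrist's pose just before it. calibration takes no time and is no camera call; for the wrist camera it gives the pose at the moment of the call.
- job_done(): hands the job in, once; it reports no verdict.
The state is a dict: "time": time; "joint_pos": joint angles; "joint_vel": joint speeds; "joint_efforts": joint torques, N m; "tool_pos": TCP position; "tool_rot": TCP orientation; "contact_force": force on the tool from outside, world axes, zero at the start; "ft_torque": the same for the moment, N m; "gripper_width": opening from 0.0 (shut) to 1.0 (fully open).
Only numpy, scipy, OpenCV 4.12 (cv2) and the standard library are available. Lean on these libraries where they do the work, as an engineer would, in place of code of your own. Each camera call takes 0.05 s, during which the arm holds its last target.

TASK

Swing the jig's hold-down bar in over the circuit board so that its end knuckle lies over the brass knuckle in the jig, then take the red-headed pin from the stand and thread it down through both knuckles, feeling for the lower hole by shifting bar and pin sideways, until the head sits fully home on the bar. Feel gently rather than forcing the pin, leave the blue-headed pin and everything else where it is, and let go at the end.

Things in the scene. Friction and masses are not known exactly. Their poses are not given: they have to be found in the camera images.
- jig: black test jig fixed to the table, base 220 (x) x 260 (y) x 30 mm, carrying a green circuit board and, above it, a grey bar that swings level about an upright pivot. Origin: centre of the base's underside, on the table; z up. The bar swings in to lie along this frame's y axis.
- pivot (a point): the bar's upright pivot axis, at table height: x = 0, y = -95 mm in the jig's frame. Axes as the jig's. The bar is stiff: about 2 N at its end moves it, and it stays where it is left. It starts swung out to the jig's -x side by 0.45 to 0.85 rad (a turn about +z) and can go 0.2 rad past the y axis to +x.
- slot_mid (a point): middle of the slot that holds the brass lower knuckle, at its top face, 68 mm above the table, 190 mm from the pivot (jig x = 0, y = +95 mm); axes as the jig's. The brass has an upright 12 mm through hole, 20 mm deep, open below to 30 mm above the table. The hole is 190 mm from the pivot too, but up to 20 mm to either side (about x) of this point: unmeasured, to be felt for.
- cheek (a point): middle of the +x aluminium cheek of that slot, on its top face, 69 mm above the table (the cheeks stand at x = -87 to -45 and +45 to +87 mm of the jig's frame, y = 72 to 118 mm; the brass block between them does not move under 40 N). Axes as the jig's.
- eye (a point): centre of the mouth of the upright 12 mm through hole in the bar's end knuckle (a 40 x 40 x 12 mm steel plate), on its top face, 83 mm above the table, 190 mm from the pivot. 3 mm of air between plate and brass. Axes turn with the bar: y points outward from the pivot along the bar, z up.
- knob_top (a point): centre of the top of the black upright knob on the bar, 20 mm dia x 34 mm tall, to swing the bar by; its top is 117 mm above the table, 105 mm from the pivot, 85 mm from the eye on the line to the pivot. Same axes as eye.
- stand: grey fixed block 60 (x) x 150 (y) x 45 mm with two upright 12 mm through holes at y = +-40 mm holding the two pins; origin: centre of its underside on the table
- red_pin: the pin to use: steel shaft 10 mm dia x 50 mm with a small (0.7 mm) chamfer at the foot, and a red round head 20 mm dia x 34 mm on top, 60 g. It stands upright in one of the stand's two holes, foot on the table. Origin: centre of the foot; z along the shaft to the head (head from 50 to 84 mm). With the head home on the bar the foot is 33 mm above the table.
- blue_pin: a shorter pin of the same make with a blue head (shaft 10 mm dia x 34 mm), the wrong one; leave it in the stand. Origin: centre of the shaft's lower end, z along the shaft
- screwdriver: a screwdriver lying on the table; leave it
- small_board: a loose green circuit board 70 x 100 mm with a black battery holder; leave it
- multimeter: a green handheld multimeter 150 x 78 x 36 mm lying on the table; leave it
- spool: a small spool of solder, 56 mm dia x 40 mm; leave it
- chip_tray: an open blue tray with compartments, 90 x 120 x 30 mm; leave it
- brush: a cleaning brush lying on the table; leave it
Mind the look-alikes: they are no part of the job. Of the things that look like the red_pin, the smaller one is meant.

How it is judged:
On the way, in this order (a step that is already met when the one before it is completed fails the run):
1. the bar is swung in: its hole less than 30 mm short (along the jig's x) of the line straight across the jig (x of eye in the frame of jig above -0.03 m), for 0.2 s.
2. the red pin's foot is in the bar's hole (more than 5 mm below the bar's top face, within 6 mm of the hole's axis) (z of red_pin in the frame of eye below -0.005 m and horizontal distance between red_pin and eye below 0.006 m), for 0.2 s.
At the end, for the whole second after the job is handed in: Red pin through both knuckles, foot at least 46 of its 50 mm below the bar's top face, within 4 mm of the bar hole's axis and 0.1 rad of upright, at rest and let go; the bar's hole not more than 30 mm short (jig x) of straight across (z of red_pin in the frame of eye below -0.046 m and z of red_pin in the frame of jig above 0.028 m and horizontal distance between red_pin and eye below 0.004 m and angle between red_pin's own z axis and vertical below 0.1 rad and x of eye in the frame of jig above -0.03 m and linear speed of red_pin below 0.01 m/s); the robot touches nothing.
It fails at once if the red pin presses on the jig, bar or knuckles with more than 40 N (contact force between red_pin and jig above 40 N).
It fails at once if a bystander (blue pin, screwdriver, small board, multimeter, spool, tray, brush) is moved more than 30 mm (distance of any of blue_pin, screwdriver, small_board, multimeter, spool, chip_tray, brush from where it was at the start of the episode above 0.03 m).
It also fails if it takes over 72 s, if anything falls off the work surface, if the arm or the gripper's body presses on something with over 40 N, if the wrist force passes 120 N, or if a joint passes its speed limit or range.

## Working session

There is one attempt and no reset: what is moved stays moved. The work goes in short steps, Python scripts to look and compute and a tool call to move; the robot and the scene stay as the last step left them, time stands still between calls to the robot, and variables do not carry over. Pictures are saved under pics/ and viewed, and the job is handed in when it is done.

Besides the shell and the picture viewer there is one more tool, called after "Request:" as name(argument=value, ...), one argument or row to a line, values as JSON. servo_tool: Moves the arm, as the interface text tells. Its arguments: {"type":"object","properties":{"deltas":{"type":"array","items":{"type":"array","items":{"type":"array","items":{"type":"number"}}}}},"required":["deltas"]}

```bash
mkdir -p pics
cat > h.py <<'E'
import numpy as np, cv2
from plant import state, grab_frame, calibration, job_done
def pix2ray(name,u,v,cal=None):
    c=cal or calibration(name); K=np.array(c["intrinsics"]);k1=c["k1"];T=np.array(c["world_from_camera"])
    d=np.array([(u-K[0,2])/K[0,0],(v-K[1,2])/K[1,1]]); s=d.copy()
    for _ in range(30): s=d/(1+k1*(s@s))
    r=T[:3,:3]@np.array([s[0],s[1],1]); return T[:3,3],r/np.linalg.norm(r)
def onplane(name,u,v,z,cal=None):
    o,r=pix2ray(name,u,v,cal); return o+r*(z-o[2])/r[2]
def proj(name,P,cal=None):
    c=cal or calibration(name); K=np.array(c["intrinsics"]);k1=c["k1"];T=np.array(c["world_from_camera"])
    p=T[:3,:3].T@(np.array(P)-T[:3,3]); s=p[:2]/p[2]; s=s*(1+k1*(s@s)); return K[0,0]*s[0]+K[0,2],K[1,1]*s[1]+K[1,2]
def two(n1,a,n2,b):
    o1,r1=pix2ray(n1,*a);o2,r2=pix2ray(n2,*b)
    A=np.stack([r1,-r2],1);t=np.linalg.lstsq(A,o2-o1,rcond=None)[0]
    p,q=o1+r1*t[0],o2+r2*t[1];return (p+q)/2,np.linalg.norm(p-q)
def save(name,fn):
    im=grab_frame(name);cv2.imwrite("pics/"+fn,im[:,:,::-1]);return im
E
python3 - <<'E'
from h import *
for n in("scene","top","wrist"):
    save(n,n+"0.png")
    c=calibration(n);print(n,np.round(c["world_from_camera"],3).tolist(),np.round(c["intrinsics"],1).tolist(),c["k1"])
s=state();print(s["time"],s["tool_pos"],s["tool_rot"],s["gripper_width"],s["contact_force"])
E
```

```text
scene [[-0.594, 0.525, -0.61, 1.18], [0.804, 0.369, -0.466, 0.451], [-0.019, -0.767, -0.641, 0.754], [0.0, 0.0, 0.0, 1.0]] [[481.0, 0.0, 319.2], [0.0, 481.0, 241.0], [0.0, 0.0, 1.0]] 0.021528972331175813
top [[0.029, -0.993, 0.111, 0.425], [-0.999, -0.03, -0.012, -0.018], [0.016, -0.11, -0.994, 1.204], [0.0, 0.0, 0.0, 1.0]] [[459.8, 0.0, 319.1], [0.0, 459.8, 237.6], [0.0, 0.0, 1.0]] -0.09011218373670281
wrist [[0.273, -0.925, -0.263, 0.236], [-0.962, -0.263, -0.073, -0.583], [-0.001, 0.273, -0.962, 0.373], [0.0, 0.0, 0.0, 1.0]] [[369.9, 0.0, 320.8], [0.0, 369.9, 241.8], [0.0, 0.0, 1.0]] -0.06832223143947969
0.15 [ 0.17071671 -0.60078233  0.24937575] [-7.58658293e-04  9.90437833e-01  1.37957682e-01 -2.13688380e-05] 1.0029278209918104 [-0.28714625 -0.61493568 -0.48108948]
```

View pics/top0.png

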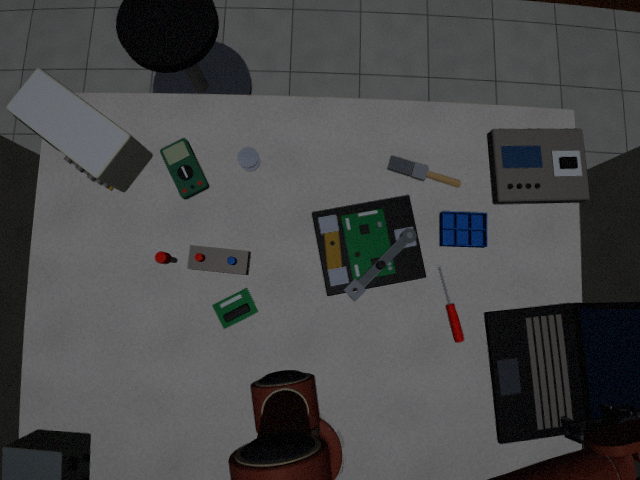

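View pics/scene0.png

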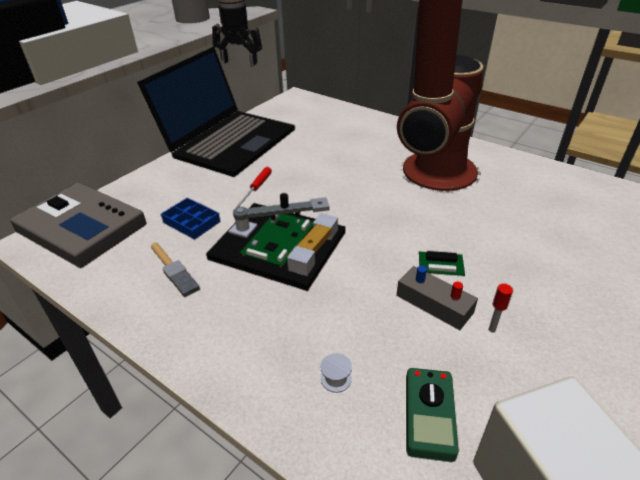

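Run:
```python
from h import *
im=cv2.imread("pics/top0.png")
a=cv2.resize(im[185:305,300:435],None,fx=5,fy=5,interpolation=cv2.INTER_CUBIC);cv2.imwrite("pics/c1.png",cv2.convertScaleAbs(a,alpha=1.8,beta=20))
a=cv2.resize(im[235:285,145:260],None,fx=6,fy=6,interpolation=cv2.INTER_CUBIC);cv2.imwrite("pics/c2.png",cv2.convertScaleAbs(a,alpha=1.8,beta=20))
s=cv2.imread("pics/scene0.png")
a=cv2.resize(s[180:290,200:350],None,fx=5,fy=5,interpolation=cv2.INTER_CUBIC);cv2.imwrite("pics/c3.png",cv2.convertScaleAbs(a,alpha=1.3))
a=cv2.resize(s[240:340,390:520],None,fx=5,fy=5,interpolation=cv2.INTER_CUBIC);cv2.imwrite("pics/c4.png",cv2.convertScaleAbs(a,alpha=1.3))
```

```text
(no output)
```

View pics/c1.png

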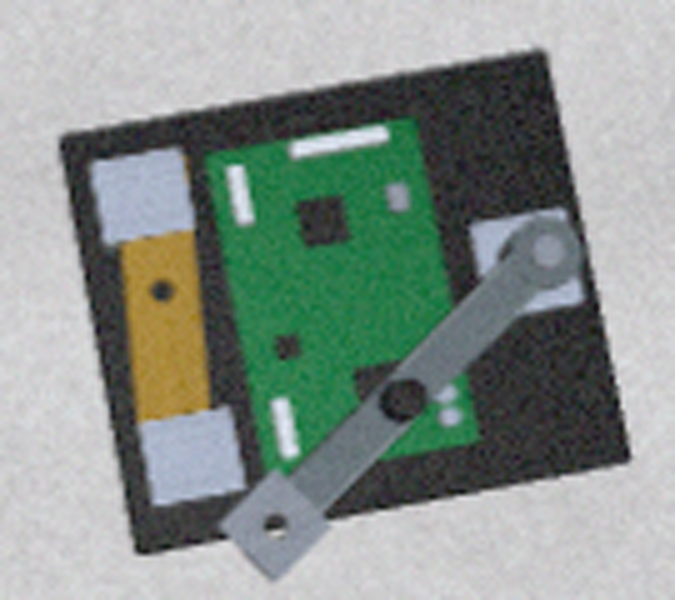

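View pics/c2.png

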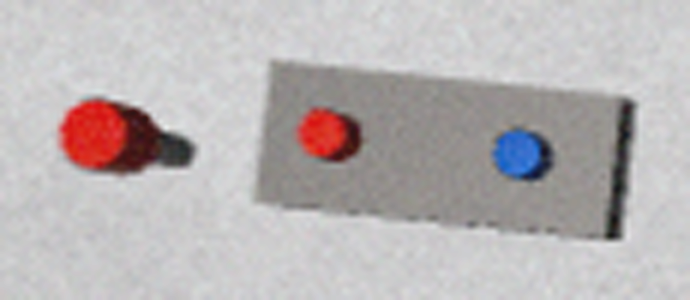

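View pics/c3.png

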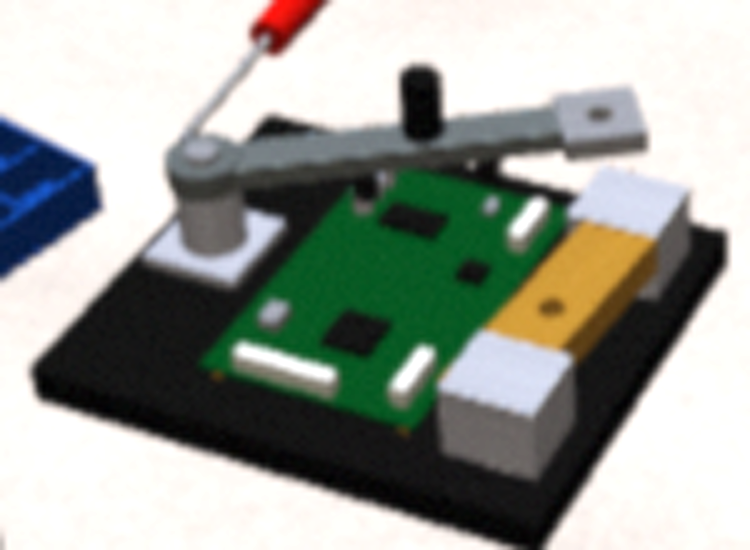

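View pics/c4.png

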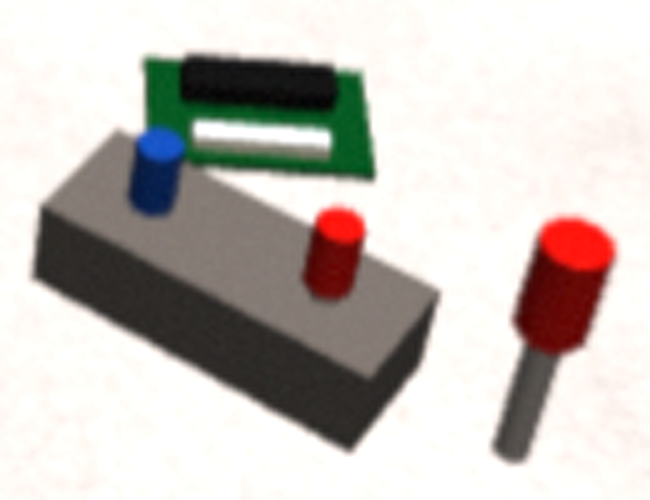

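Run:
```python
from h import *
T=lambda x,y:(300+(x+.5)/5-.5,185+(y+.5)/5-.5)
S=lambda x,y:(200+(x+.5)/5-.5,180+(y+.5)/5-.5)
P=lambda x,y:(145+(x+.5)/6-.5,235+(y+.5)/6-.5)
Q=lambda x,y:(390+(x+.5)/5-.5,240+(y+.5)/5-.5)
for n,t,s,z in [("brasshole",T(162,290),S(552,307),.068),("eye",T(275,525),S(600,114),.083),("knob",T(403,398),S(421,74),.117),("pivot",T(548,250),S(204,150),.095),
  ("cheek-x",T(191,456),S(630,208),.069),("cheek+x",T(143,196),S(508,372),.069),("redhead",P(323,131),Q(340,226),.084),("blue",P(519,153),Q(160,145),.068),("bigred",P(94,134),Q(575,244),.1)]:
    m,e=two("top",t,"scene",s); print(n,np.round(onplane("top",*t,z),4),np.round(onplane("scene",*s,z),4),np.round(m,4),round(e,4))
for c in [(63,137),(543,50),(630,460),(137,553)]: print(np.round(onplane("top",*T(*c),.03),4))
```

```text
brasshole [ 0.5401 -0.0648  0.068 ] [ 0.5393 -0.0642  0.068 ] [ 0.5398 -0.0644  0.0682] 0.001
eye [ 0.4254 -0.1222  0.083 ] [ 0.4246 -0.1218  0.083 ] [ 0.4252 -0.1218  0.0834] 0.0007
knob [ 0.487  -0.1786  0.117 ] [ 0.4849 -0.1808  0.117 ] [ 0.4871 -0.1785  0.1191] 0.0005
pivot [ 0.5627 -0.2521  0.095 ] [ 0.5671 -0.2458  0.095 ] [ 0.5627 -0.2524  0.0898] 0.0021
cheek-x [ 0.4582 -0.0812  0.069 ] [ 0.4618 -0.0773  0.069 ] [ 0.4579 -0.0809  0.065 ] 0.0012
cheek+x [ 0.5868 -0.0541  0.069 ] [ 0.5859 -0.0525  0.069 ] [ 0.5863 -0.0534  0.0689] 0.0018
redhead [0.4944 0.2615 0.084 ] [0.4947 0.2628 0.084 ] [0.4943 0.2622 0.0833] 0.001
blue [0.4889 0.1837 0.068 ] [0.4772 0.1787 0.068 ] [0.4881 0.1823 0.0783] 0.0011
bigred [0.4892 0.3507 0.1   ] [0.4694 0.3421 0.1   ] [0.4882 0.345  0.1173] 0.0
[ 0.6218 -0.0131  0.03  ]
[ 0.6761 -0.2626  0.03  ]
[ 0.4634 -0.3093  0.03  ]
[ 0.4093 -0.0572  0.03  ]
```

Request:
servo_tool(
  deltas=[
    [[60,30,40,0,1.7],[60,65,85,0,3.4],[60,100,133,0,5.1],[60,135,180,0,6.8],[60,170,227,0,8.5]],
  ],
)

```text
time: 0.78
tool_pos: [0.3415, -0.3725, 0.25]
tool_rot: [-0.0, 0.833, 0.553, 0.0]
contact_force: [0.8, -0.3, -0.6]
gripper_width: 0.705
```

Request:
servo_tool(
  deltas=[
    [[60,35,47,0,1.7],[60,70,94,0,3.4],[60,105,141,0,5.1],[60,136,182,0,6.8],[60,136,182,0,8.5]],
  ],
)

```text
time: 1.4
tool_pos: [0.4781, -0.1893, 0.25]
tool_rot: [-0.0, 0.511, 0.859, 0.0]
contact_force: [-0.5, -0.7, 0.3]
gripper_width: 0.698
```

Request:
servo_tool(
  deltas=[
    [[50,0,0,0,1.7],[50,0,0,0,3.0],[50,0,0,0,3.0]],
  ],
)

```text
time: 1.78
tool_pos: [0.4767, -0.192, 0.2499]
tool_rot: [-0.0, 0.376, 0.926, 0.0]
contact_force: [-0.4, 0.8, -0.3]
gripper_width: 0.583
```

Run:
```python
from h import *
c=calibration("wrist");save("wrist","w1.png");print(proj("wrist",(.487,-.1795,.117),c),proj("wrist",(.540,-.0645,.068),c),proj("wrist",(.4253,-.122,.083),c))
s=state();print(s["time"],s["tool_pos"],s["tool_rot"],s["joint_pos"])
```

```text
(np.float64(346.32063354385116), np.float64(236.05300305059782)) (np.float64(487.24529649792095), np.float64(171.5891242164164)) (np.float64(342.79210173925884), np.float64(115.78017977608367))
1.825 [ 0.47664581 -0.19209027  0.25000288] [-2.57006338e-04  3.76812045e-01  9.26289704e-01  3.30038123e-05] [-5.27983269e-01 -2.16764024e-01  1.86720200e+00 -7.23292776e-06
  1.49167286e+00 -1.32607452e+00]
```

View pics/w1.png

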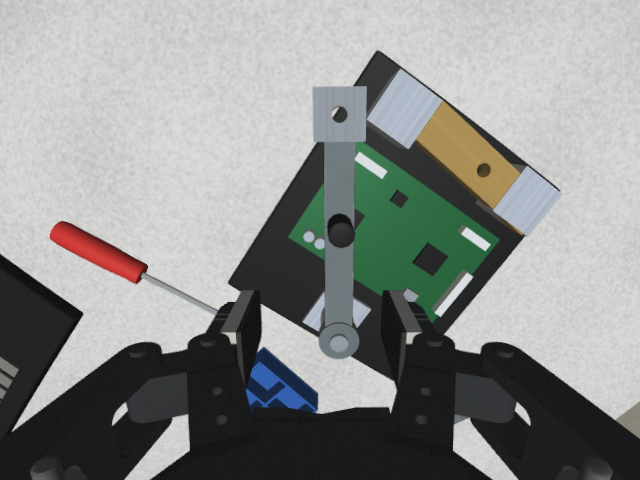

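The wrist view shows the knob top at (341,233), bar hole at (340,114) and brass hole at (484,170).

```bash
cat > cc.py <<'E'
from h import *
# dark blob centroid near (u,v)
def blob(im,u,v,r,thr):
    g=cv2.cvtColor(im[v-r:v+r,u-r:u+r],cv2.COLOR_BGR2GRAY)
    n,l,st,ce=cv2.connectedComponentsWithStats((g<thr).astype(np.uint8))
    k=[(st[i,4],ce[i]) for i in range(1,n)];k.sort(key=lambda a:-a[0]);return [(a,np.round(c+[u-r,v-r],1),) for a,c in k[:2]]
E
python3 - <<'E'
from cc import *
im=cv2.imread("pics/w1.png")
print(blob(im,484,170,12,70),blob(im,340,114,12,110))
print(onplane("wrist",484,170,.068),onplane("wrist",340,114,.083),onplane("wrist",341,229,.117))
cv2.imwrite("pics/w1c.png",cv2.resize(im[80:260,300:520],None,fx=3.5,fy=3.3))
E
```

```text
[(np.int32(109), array([483.2, 168.8]))] [(np.int32(167), array([340.1, 114.9]))]
[ 0.53722119 -0.06581503  0.068     ] [ 0.42299163 -0.1226554   0.083     ] [ 0.48059465 -0.17875396  0.117     ]
```

View pics/w1c.png

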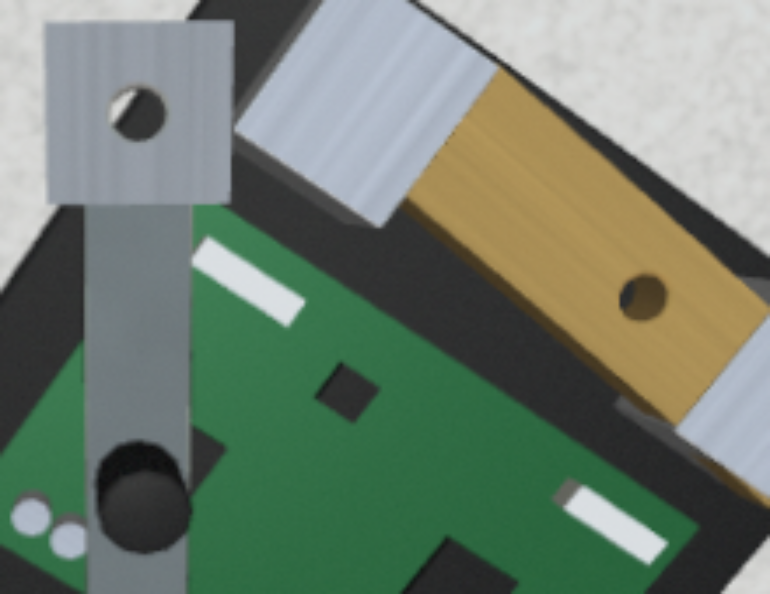

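Request:
servo_tool(
  deltas=[
    [[50,8,11,-40,0],[50,8,11,-90,0],[50,8,11,-125,0],[50,8,11,-141,0],[50,8,11,-141,0]],
  ],
)

```text
time: 2.45
tool_pos: [0.4843, -0.181, 0.1086]
tool_rot: [-0.001, 0.376, 0.927, 0.0]
contact_force: [0.9, -1.0, 0.3]
gripper_width: 0.582
```

Request:
servo_tool(
  deltas=[
    [[30,0,0,0,0],[18,0,0,0,0],[18,0,0,0,0],[18,0,0,0,0]],
  ],
)

```text
time: 2.95
tool_pos: [0.4861, -0.1818, 0.1116]
tool_rot: [0.002, 0.376, 0.927, -0.0]
contact_force: [-0.1, 1.2, 6.9]
gripper_width: 0.219
```

Request:
servo_tool(
  deltas=[
    [[18,0,0,4,0],[18,5.5,5,4,-0.65],[18,10.6,9.7,4,-1.3],[18,22.5,17.9,4,-2.6]],
  ],
)

```text
time: 3.45
tool_pos: [0.5066, -0.165, 0.1117]
tool_rot: [0.001, 0.5, 0.866, -0.002]
contact_force: [1.9, -10.1, -10.0]
gripper_width: 0.219
```

Run:
```python
from h import *
save("top","t2.png")
```

```text
(no output)
```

View pics/t2.png

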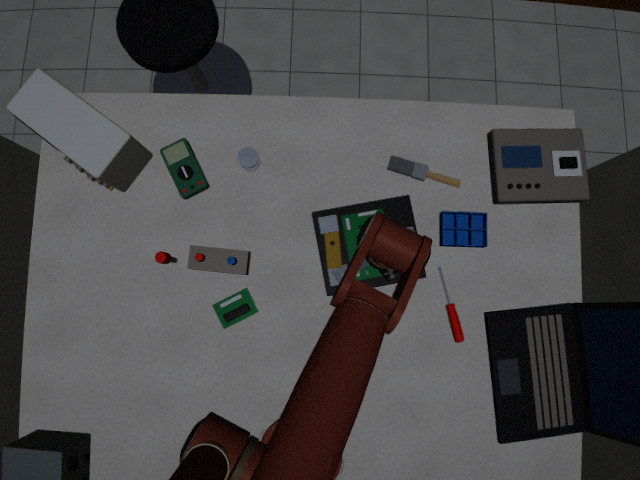

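Request:
servo_tool(
  deltas=[
    [[18,6.5,2.5,-1,-0.65],[18,13,5,-1,-1.3],[18,26.6,9.5,-1,-2.6],[18,40.8,12.3,-1,-3.9],[18,40.8,12.3,-1,-3.9]],
  ],
)

```text
time: 4.12
tool_pos: [0.5484, -0.1501, 0.1117]
tool_rot: [-0.0, 0.663, 0.749, 0.001]
contact_force: [2.7, 3.2, -3.1]
gripper_width: 0.213
```

Run:
```python
from h import *
s=state();print(s["tool_pos"],s["contact_force"])
save("wrist","w3.png");save("scene","s3.png")
```

```text
[ 0.54836745 -0.15012244  0.1116857 ] [ 2.67358156  3.23484404 -3.09610331]
```

View pics/w3.png

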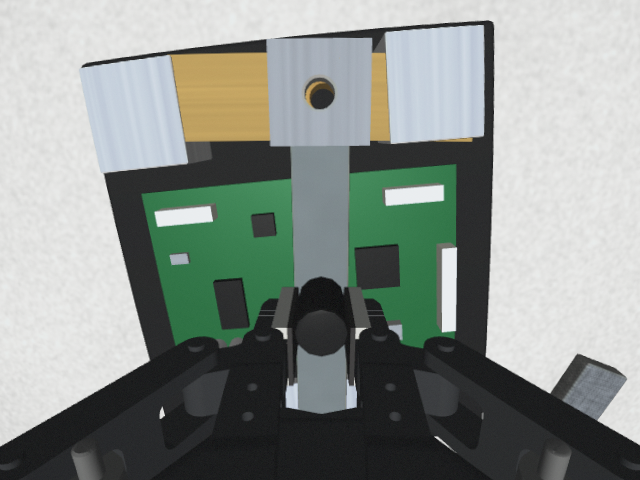

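Run:
```python
from h import *
im=cv2.imread("pics/w3.png")
cv2.imwrite("pics/w3c.png",cv2.convertScaleAbs(cv2.resize(im[70:120,290:350],None,fx=12,fy=12,interpolation=cv2.INTER_CUBIC),alpha=1.5))
print(onplane("wrist",320,94,.083))
```

```text
[ 0.5356687  -0.06627093  0.083     ]
```

View pics/w3c.png

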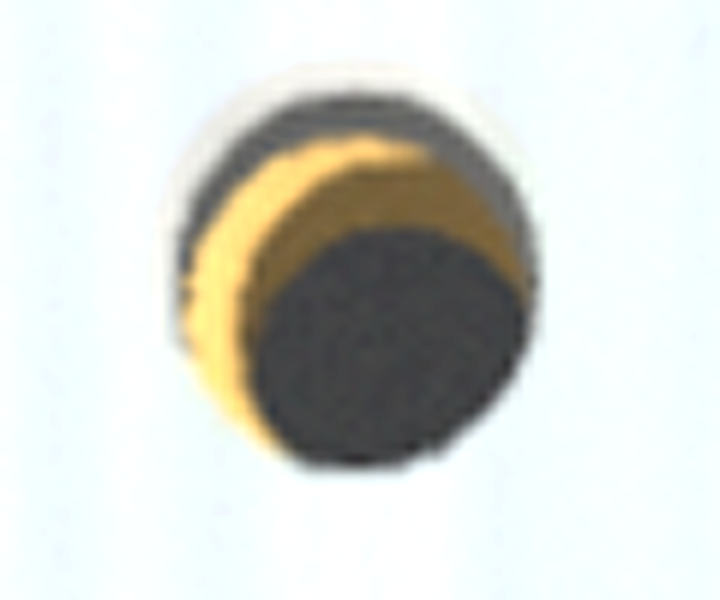

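Request:
servo_tool(
  deltas=[
    [[18,1.3,0,0,0],[18,1.3,0,0,0],[18,1.3,0,0,0]],
  ],
)

```text
time: 4.6
tool_pos: [0.5482, -0.1502, 0.1117]
tool_rot: [-0.002, 0.663, 0.748, -0.0]
contact_force: [-1.7, 6.4, -3.7]
gripper_width: 0.219
```

Run:
```python
from h import *
s=state();print(s["tool_pos"],s["contact_force"])
im=save("wrist","w4.png")[:,:,::-1]
cv2.imwrite("pics/w4c.png",cv2.convertScaleAbs(cv2.resize(im[70:120,290:350],None,fx=12,fy=12,interpolation=cv2.INTER_CUBIC),alpha=1.5))
```

```text
[ 0.54818125 -0.15018703  0.11168847] [-1.73376306  6.36803859 -3.73677309]
```

View pics/w4c.png

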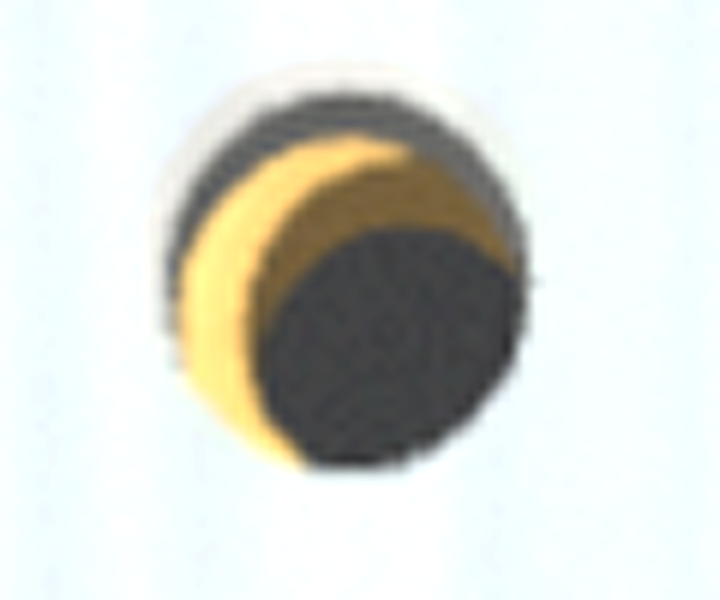

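Request:
servo_tool(
  deltas=[
    [[18,1.5,0.8,0,0],[18,2.5,0.8,0,0],[18,2.5,0.8,0,0]],
  ],
)

```text
time: 5.03
tool_pos: [0.5497, -0.15, 0.1117]
tool_rot: [-0.002, 0.664, 0.748, -0.001]
contact_force: [-5.9, 3.0, 0.0]
gripper_width: 0.216
```

Run:
```python
from h import *
s=state();print(s["tool_pos"],s["contact_force"])
im=save("wrist","w5.png")[:,:,::-1]
cv2.imwrite("pics/w5c.png",cv2.convertScaleAbs(cv2.resize(im[70:120,290:350],None,fx=12,fy=12,interpolation=cv2.INTER_CUBIC),alpha=1.5))
```

```text
[ 0.54967692 -0.15000222  0.11169231] [-5.8783826   3.04702382  0.03286221]
```

View pics/w5c.png

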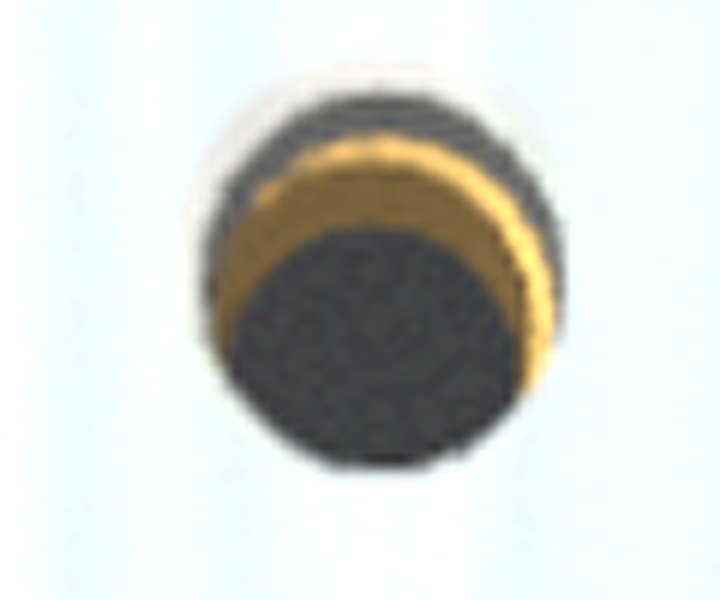

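Request:
servo_tool(
  deltas=[
    [[18,-1.2,0,0,0],[40,-1.2,0,0,0],[50,-1.2,0,0,0],[50,-1.2,0,20,0],[50,-1.2,0,75,0]],
  ],
)

```text
time: 5.7
tool_pos: [0.549, -0.1497, 0.1861]
tool_rot: [-0.003, 0.664, 0.748, -0.001]
contact_force: [0.1, -0.0, 0.4]
gripper_width: 0.583
```

Run:
```python
from h import *
s=state();print(s["tool_pos"],s["tool_rot"],s["contact_force"])
im=save("wrist","w6.png")
im=save("scene","s6.png")[:,:,::-1]
a=cv2.resize(im[180:290,200:350],None,fx=5,fy=5,interpolation=cv2.INTER_CUBIC);cv2.imwrite("pics/s6c.png",cv2.convertScaleAbs(a,alpha=1.3))
```

```text
[ 0.54902028 -0.14971326  0.18614147] [-0.00266983  0.66352354  0.7481498  -0.00111961] [ 0.07632929 -0.04022607  0.43708808]
```

View pics/w6.png

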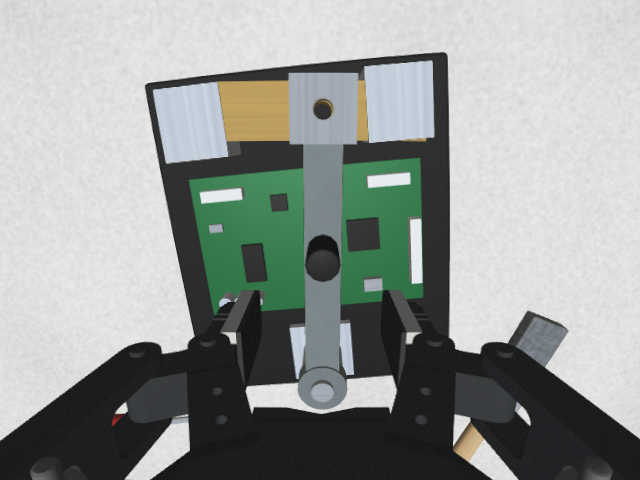

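View pics/s6c.png

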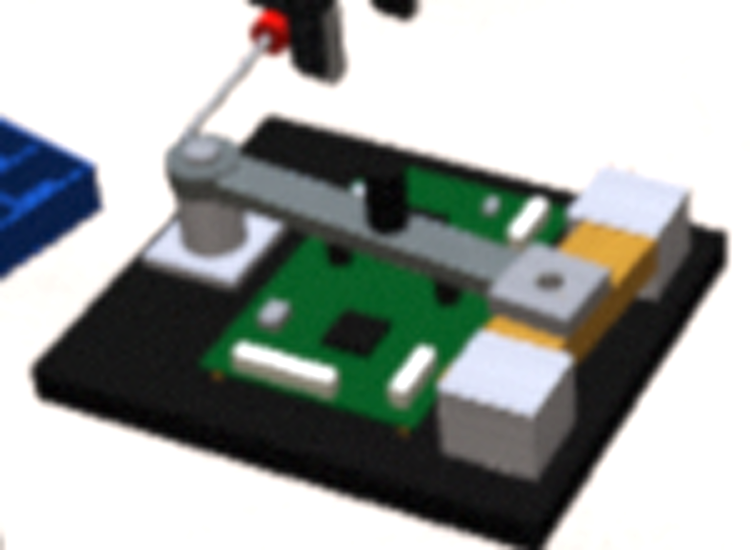

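Run:
```python
from h import *
print(onplane("wrist",322.5,109,.083),onplane("scene",200+549.5/5-.5,180+282.5/5-.5,.083),onplane("wrist",322.5,268,.117))
```

```text
[ 0.54548465 -0.06834842  0.083     ] [ 0.54038794 -0.06443135  0.083     ] [ 0.55580455 -0.15801259  0.117     ]
```

Request:
servo_tool(
  deltas=[
    [[50,-5,40,20,0],[50,-12,95,40,-0.4],[50,-20,150,60,-1],[50,-28,210,60,-1.3],[50,-35,265,60,-1.3]],
  ],
)

```text
time: 6.42
tool_pos: [0.5159, 0.1166, 0.2499]
tool_rot: [0.001, 0.713, 0.701, 0.002]
contact_force: [1.3, -0.4, 0.3]
gripper_width: 0.588
```

Request:
servo_tool(
  deltas=[
    [[50,-10,50,0,0],[50,-20,95,0,0],[50,-20,115,0,0],[50,-20,115,0,0]],
  ],
)

```text
time: 6.92
tool_pos: [0.4961, 0.2304, 0.2483]
tool_rot: [0.001, 0.712, 0.702, 0.0]
contact_force: [0.6, 0.5, -0.1]
gripper_width: 0.582
```

Run:
```python
from h import *
s=state();print(s["tool_pos"],s["tool_rot"],s["contact_force"])
im=save("wrist","w7.png")
c=calibration("wrist");print(proj("wrist",(.4944,.262,.084),c))
im=save("top","t7.png")[:,:,::-1]
a=cv2.resize(im[185:305,300:435],None,fx=5,fy=5,interpolation=cv2.INTER_CUBIC);cv2.imwrite("pics/t7c.png",cv2.convertScaleAbs(a,alpha=1.8,beta=20))
```

```text
[0.49611518 0.23039643 0.24827411] [6.53207825e-04 7.12241298e-01 7.01934259e-01 4.51050596e-04] [ 0.56130201  0.46822112 -0.05006612]
(np.float64(319.9167907468574), np.float64(184.5532287929453))
```

View pics/w7.png

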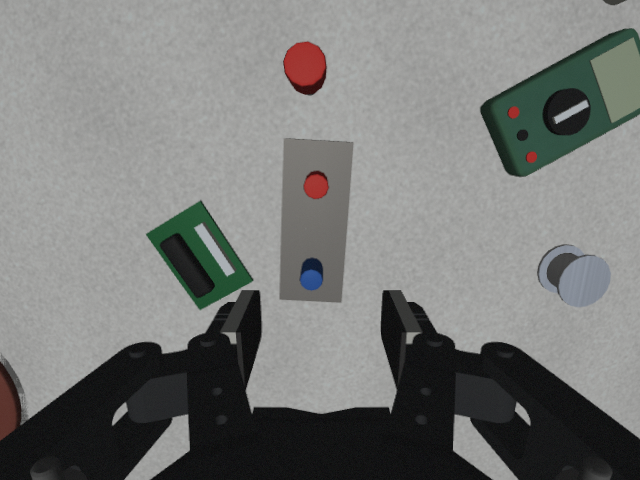

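View pics/t7c.png

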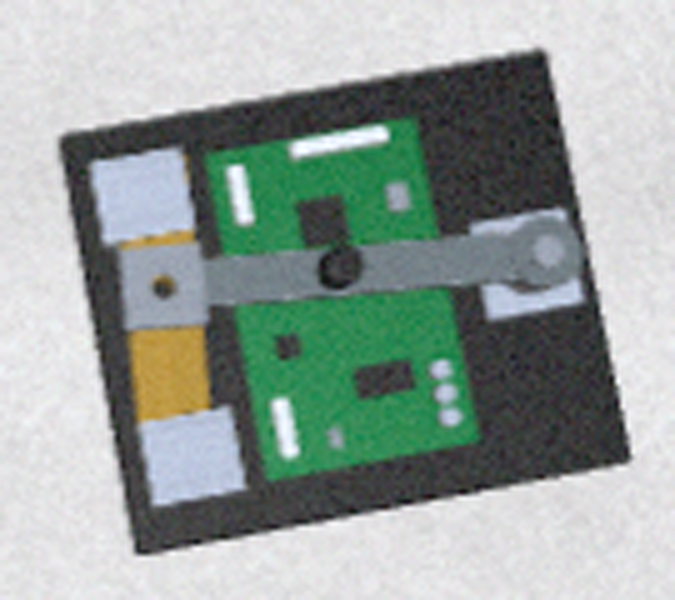

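Request:
servo_tool(
  deltas=[
    [[50,-2,20,-30,0],[50,-2.3,31.5,-80,0],[50,-2.3,31.5,-130,0],[50,-2.3,31.5,-160,0],[50,-2.3,31.5,-172,0]],
  ],
)

```text
time: 7.65
tool_pos: [0.4926, 0.2594, 0.073]
tool_rot: [-0.001, 0.714, 0.701, -0.002]
contact_force: [0.4, -0.4, -0.5]
gripper_width: 0.584
```

Request:
servo_tool(
  deltas=[
    [[50,0,0,0,0],[30,0,0,0,0],[16,0,0,0,0],[16,0,0,0,0],[16,0,0,0,0]],
  ],
)

```text
time: 8.28
tool_pos: [0.4945, 0.2619, 0.0775]
tool_rot: [0.001, 0.713, 0.701, 0.001]
contact_force: [-2.2, -0.8, 6.7]
gripper_width: 0.214
```

Run:
```python
from h import *
im=save("scene","s8.png")[:,:,::-1]
cv2.imwrite("pics/s8c.png",cv2.resize(im[180:350,380:560],None,fx=4,fy=3.5))
```

```text
(no output)
```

View pics/s8c.png

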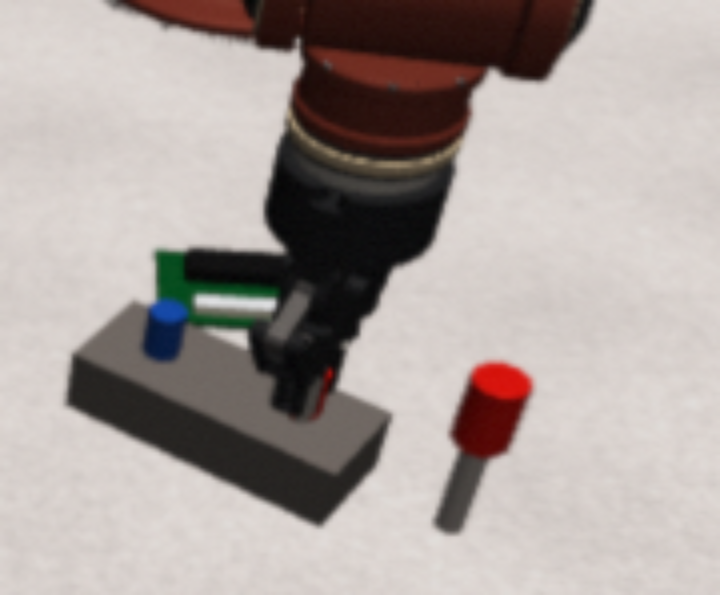

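Request:
servo_tool(
  deltas=[
    [[16,0,0,15,0],[16,0,0,45,0],[16,0,0,90,0],[16,0,0,140,0],[16,0,0,140,0]],
  ],
)

```text
time: 8.95
tool_pos: [0.4962, 0.2624, 0.2224]
tool_rot: [0.002, 0.713, 0.701, 0.005]
contact_force: [-0.4, -0.2, -1.5]
gripper_width: 0.21
```

Run:
```python
from h import *
im=cv2.imread("pics/t7.png")
T=lambda x,y:(300+(x+.5)/5-.5,185+(y+.5)/5-.5)
print(onplane("top",*T(163,287),.083),onplane("top",*T(340,266),.117))
g=cv2.cvtColor(im[235:250,325:340],cv2.COLOR_BGR2GRAY).astype(int);print(g)
im=save("scene","s9.png")[:,:,::-1]
cv2.imwrite("pics/s9c.png",cv2.resize(im[100:350,380:560],None,fx=4,fy=2.4))
s=state();print(s["tool_pos"],s["contact_force"])
```

```text
[ 0.5400277  -0.06467922  0.083     ] [ 0.54916784 -0.14750368  0.117     ]
[[80 79 82 81 79 80 83 81 81 82 83 80 77 79 71]
 [80 81 82 80 82 82 80 81 79 78 79 79 80 79 74]
 [83 82 82 81 82 77 78 81 79 83 77 81 77 79 77]
 [79 80 78 81 79 81 80 75 78 78 79 83 75 79 81]
 [83 82 80 80 79 79 80 72 72 81 77 78 82 79 79]
 [79 79 80 80 81 78 73 56 56 67 81 80 78 81 76]
 [78 80 81 80 79 67 35 34 37 53 70 79 83 82 81]
 [79 81 82 82 76 56 21 25 27 44 65 84 81 83 82]
 [84 80 83 81 79 65 25 26 21 44 65 80 77 77 79]
 [78 79 79 81 80 75 63 41 47 70 77 80 82 79 79]
 [73 81 78 81 77 80 79 76 78 77 80 80 80 78 77]
 [69 78 75 78 81 78 80 81 78 78 75 80 81 78 78]
 [65 78 84 82 82 80 82 78 82 81 80 82 82 81 79]
 [67 80 81 81 81 81 79 82 81 82 82 79 83 83 81]
 [69 82 84 81 81 81 81 84 82 79 79 78 80 77 70]]
[0.49474489 0.26187581 0.21904602] [ 0.63021659  0.34170744 -1.8171459 ]
```

View pics/s9.png

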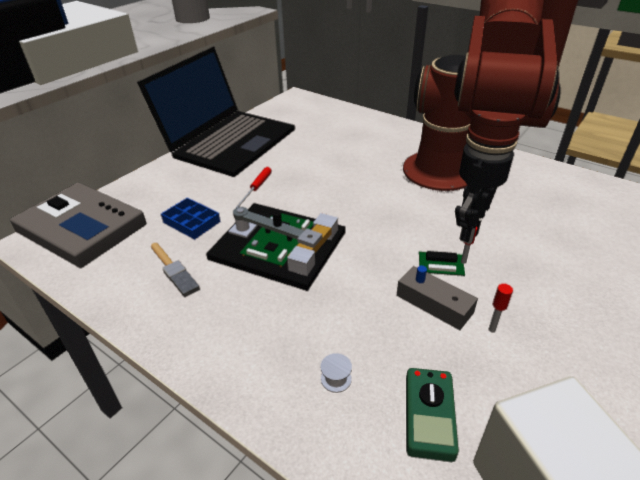

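Request:
servo_tool(
  deltas=[
    [[16,5,-40,0,0],[16,12,-90,0,0],[16,20,-145,0,0],[16,28,-200,0,0],[16,35,-250,0,0]],
  ],
)

```text
time: 9.62
tool_pos: [0.5274, 0.0096, 0.2136]
tool_rot: [-0.001, 0.713, 0.701, -0.001]
contact_force: [1.2, -0.4, -0.8]
gripper_width: 0.217
```

Request:
servo_tool(
  deltas=[
    [[16,7,-45,0,0],[16,10,-70,0,0],[16,10,-76.5,-20,0],[16,10,-76.5,-35,0],[16,10,-76.5,-40,0]],
  ],
)

```text
time: 10.25
tool_pos: [0.5368, -0.0637, 0.1722]
tool_rot: [-0.002, 0.712, 0.702, -0.001]
contact_force: [-0.3, 1.3, -1.3]
gripper_width: 0.213
```

Run:
```python
from h import *
s=state();print(s["tool_pos"],s["tool_rot"],s["contact_force"])
im=save("scene","s10.png")[:,:,::-1]
cv2.imwrite("pics/s10c.png",cv2.resize(im[150:300,230:380],None,fx=5,fy=4,interpolation=cv2.INTER_CUBIC))
save("wrist","w10.png")
```

```text
[ 0.53675734 -0.06374403  0.17215223] [-0.00221351  0.71243667  0.701732   -0.00113805] [-0.33382401  1.28916486 -1.26422621]
```

View pics/s10c.png

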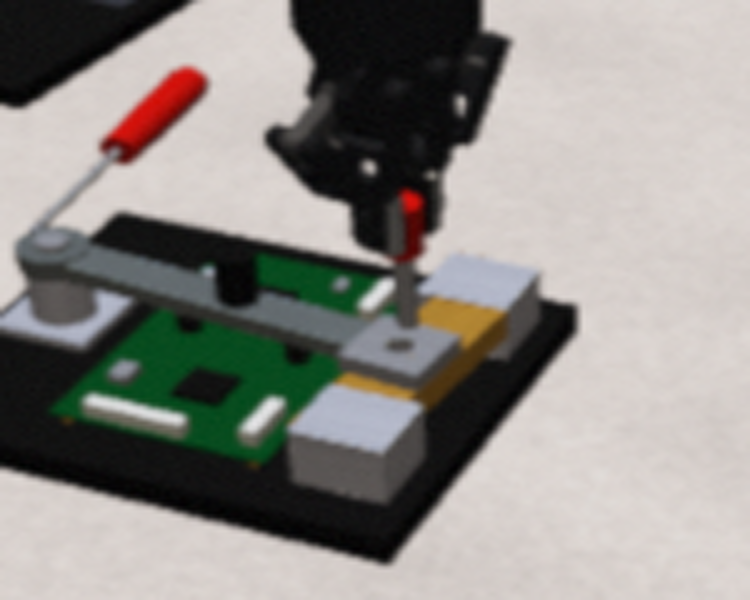

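View pics/w10.png

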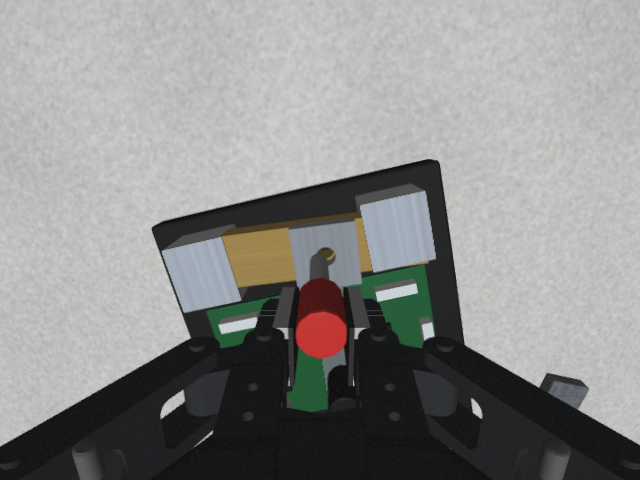

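Run:
```python
from h import *
s=state();print(s["tool_pos"],s["contact_force"])
p=s["tool_pos"].copy();p[2]-=.0775;a=proj("scene",p);print((a[0]-230)*5,(a[1]-150)*4)
a=proj("scene",(.54,-.0646,.083));print((a[0]-230)*5,(a[1]-150)*4)
print(onplane("scene",230+405/5,150+325/4,p[2]))
```

```text
[ 0.53754858 -0.06396206  0.17366065] [0.1535957  0.25273588 0.06920628]
400.8114883743977 323.02942789378176
397.22939411180477 343.5240981875031
[ 0.53786762 -0.06141529  0.09616065]
```

Request:
servo_tool(
  deltas=[
    [[16,3,-1,0,0],[16,3,-1,-4,0],[16,3,-1,-4,0],[16,3,-1,-4,0]],
  ],
)

```text
time: 10.85
tool_pos: [0.5414, -0.0662, 0.1714]
tool_rot: [0.0, 0.713, 0.701, 0.0]
contact_force: [-0.1, 0.5, -0.5]
gripper_width: 0.212
```

Run:
```python
from h import *
s=state();print(s["tool_pos"],s["contact_force"])
im=save("scene","s11.png")[:,:,::-1]
print(state()["tool_pos"])
cv2.imwrite("pics/s11c.png",cv2.resize(im[200:250,285:335],None,fx=12,fy=12,interpolation=cv2.INTER_CUBIC))
im=save("wrist","w11.png")[:,:,::-1]
cv2.imwrite("pics/w11c.png",cv2.resize(im[210:310,270:370],None,fx=6,fy=6,interpolation=cv2.INTER_CUBIC))
```

```text
[ 0.54144129 -0.06617844  0.17142448] [-0.138775    0.52005828 -0.47198943]
[ 0.54146787 -0.06620712  0.17145101]
```

View pics/s11c.png

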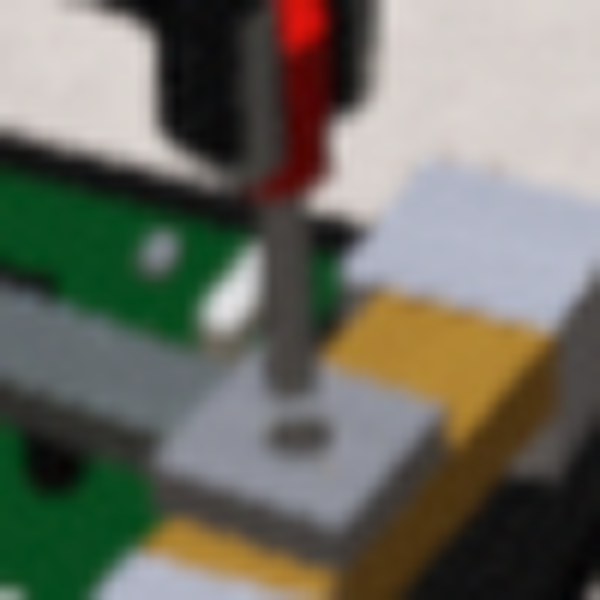

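View pics/w11c.png

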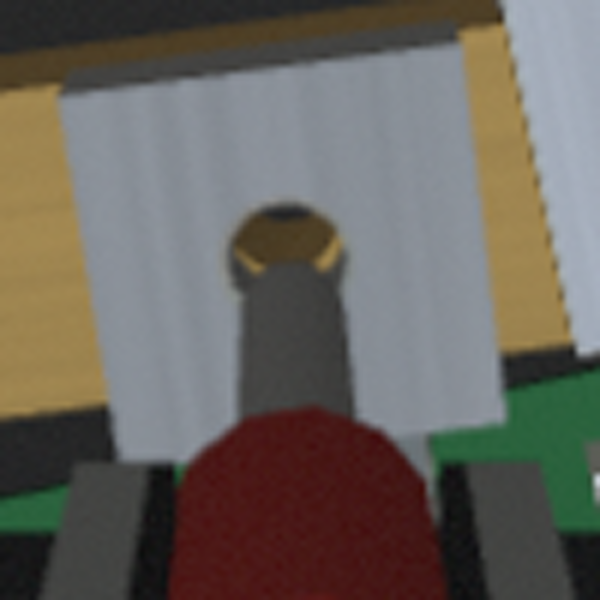

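Request:
servo_tool(
  deltas=[
    [[16,-1.3,1.5,0,0],[16,-1.3,1.5,-3,0],[16,-1.3,1.5,-5,0],[16,-1.3,1.5,-5,0]],
  ],
)

```text
time: 11.45
tool_pos: [0.5399, -0.0647, 0.1659]
tool_rot: [-0.0, 0.713, 0.701, -0.0]
contact_force: [0.3, 0.2, -1.3]
gripper_width: 0.211
```

```bash
cat > look.py <<'E'
from h import *
import sys
t=sys.argv[1]
s=state();print(s["time"],s["tool_pos"],s["tool_rot"],s["contact_force"])
im=save("scene","s%s.png"%t)[:,:,::-1]
a=cv2.resize(im[200:250,285:335],None,fx=8,fy=10,interpolation=cv2.INTER_CUBIC)
im=save("wrist","w%s.png"%t)[:,:,::-1]
b=cv2.resize(im[210:310,270:370],None,fx=4,fy=5,interpolation=cv2.INTER_CUBIC)
cv2.imwrite("pics/x%s.png"%t,np.hstack([a,b]))
E
python3 look.py 12
```

```text
11.45 [ 0.53989954 -0.0646603   0.16590549] [-2.82715332e-04  7.12889357e-01  7.01276448e-01 -1.69398794e-04] [ 0.34933148  0.18662978 -1.28828399]
```

View pics/x12.png

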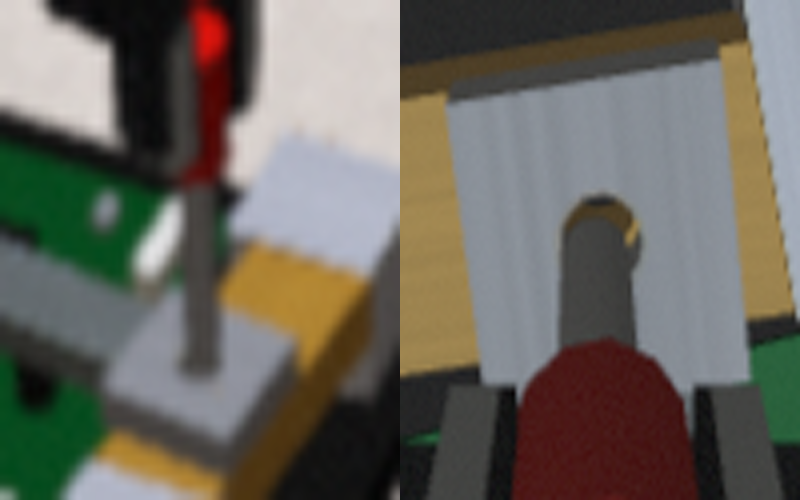

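Request:
servo_tool(
  deltas=[
    [[16,0.2,0,-2,0],[16,0.2,0,-4,0],[16,0.2,0,-6,0],[16,0.2,0,-7,0]],
  ],
)

```text
time: 12.05
tool_pos: [0.5402, -0.0646, 0.159]
tool_rot: [-0.0, 0.713, 0.701, -0.0]
contact_force: [-0.1, -0.2, -1.0]
gripper_width: 0.212
```

Request:
servo_tool(
  deltas=[
    [[16,0,0,-1,0],[16,0,0,-2,0],[16,0,0,-3,0],[16,0,0,-4,0]],
  ],
)

```text
time: 12.55
tool_pos: [0.5403, -0.0647, 0.1553]
tool_rot: [0.0, 0.713, 0.701, 0.0]
contact_force: [-1.3, -0.5, -1.4]
gripper_width: 0.209
```

```bash
python3 look.py 13
```

```text
12.55 [ 0.54030234 -0.06469478  0.15526932] [1.20046188e-05 7.12877653e-01 7.01288423e-01 3.12818367e-06] [-1.34923089 -0.48298201 -1.3630355 ]
```

View pics/x13.png

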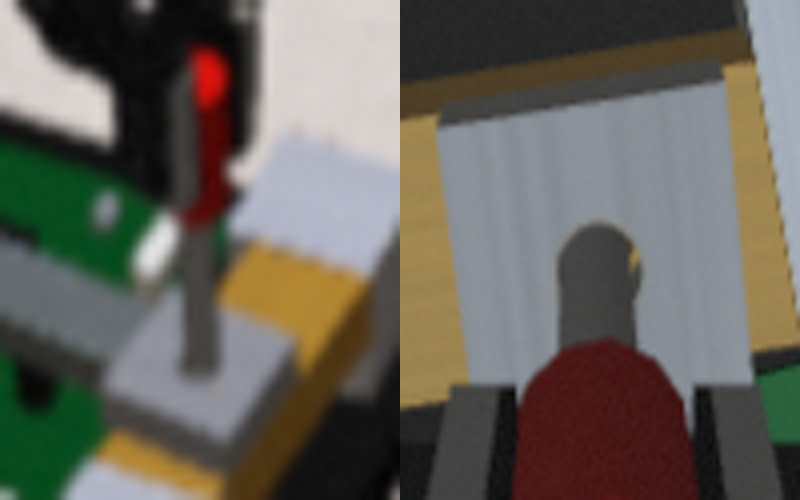

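Request:
servo_tool(
  deltas=[
    [[16,0.2,0,-1.5,0],[16,0.2,0,-3,0],[16,0.2,0,-4.5,0],[16,0.2,0,-6,0]],
  ],
)

```text
time: 13.15
tool_pos: [0.5405, -0.0647, 0.1492]
tool_rot: [-0.0, 0.713, 0.701, -0.0]
contact_force: [-0.4, -0.4, -0.6]
gripper_width: 0.212
```

Request:
servo_tool(
  deltas=[
    [[16,0,0,-1,0],[16,0,0,-2,0],[16,0,0,-3,0],[16,0,0,-4,0]],
  ],
)

```text
time: 13.65
tool_pos: [0.5405, -0.0647, 0.1453]
tool_rot: [0.0, 0.713, 0.701, 0.0]
contact_force: [-0.2, 0.4, 0.7]
gripper_width: 0.215
```

Request:
servo_tool(
  deltas=[
    [[16,0,0,-1,0],[16,0,0,-2,0],[16,0,0,-2,0]],
  ],
)

```text
time: 14.02
tool_pos: [0.5404, -0.0647, 0.1432]
tool_rot: [-0.0, 0.713, 0.701, -0.0]
contact_force: [0.3, 0.2, 1.1]
gripper_width: 0.212
```

Request:
servo_tool(
  deltas=[
    [[16,0,0,-1,0],[16,0,0,-2,0],[16,0,0,-2,0]],
  ],
)

```text
time: 14.4
tool_pos: [0.5404, -0.0647, 0.1412]
tool_rot: [-0.0, 0.713, 0.701, -0.0]
contact_force: [-0.0, -0.2, -0.8]
gripper_width: 0.217
```

Request:
servo_tool(
  deltas=[
    [[16,0,0,-1.5,0],[16,0,0,-3,0],[16,0,0,-4.5,0],[16,0,0,-6,0]],
  ],
)

```text
time: 14.9
tool_pos: [0.5405, -0.0647, 0.1351]
tool_rot: [-0.0, 0.713, 0.701, -0.0]
contact_force: [-0.3, -1.7, -0.4]
gripper_width: 0.213
```

```bash
python3 look.py 14
```

```text
14.9 [ 0.54045478 -0.06467786  0.13512836] [-5.89757050e-05  7.12885418e-01  7.01280526e-01 -3.45722659e-05] [-0.2975269  -1.67096199 -0.40244879]
```

View pics/x14.png

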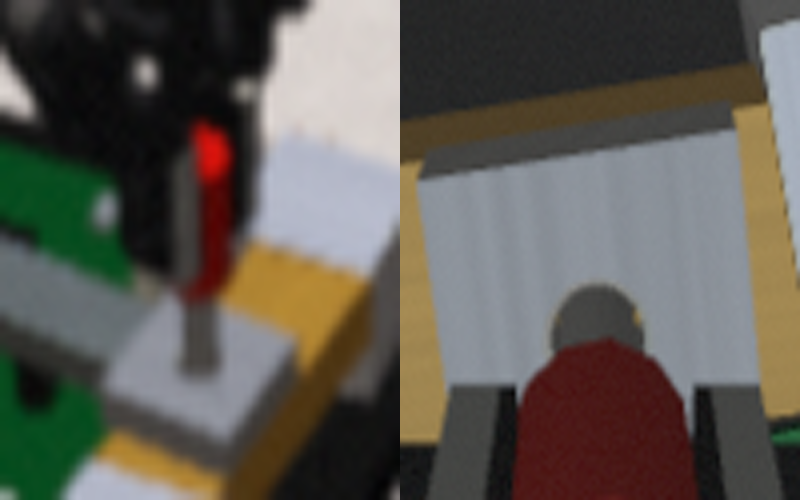

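Request:
servo_tool(
  deltas=[
    [[16,0,0,-2,0],[16,0,0,-4,0],[16,0,0,-6,0],[16,0,0,-8,0],[16,0,0,-10,0]],
  ],
)

```text
time: 15.62
tool_pos: [0.5405, -0.0647, 0.1251]
tool_rot: [-0.0, 0.713, 0.701, -0.0]
contact_force: [-0.9, -0.8, -0.2]
gripper_width: 0.212
```

Request:
servo_tool(
  deltas=[
    [[16,0,0,-2,0],[16,0,0,-4,0],[16,0,0,-6,0],[16,0,0,-8,0],[16,0,0,-10,0]],
  ],
)

```text
time: 16.25
tool_pos: [0.5405, -0.0647, 0.1152]
tool_rot: [-0.0, 0.713, 0.701, -0.0]
contact_force: [-0.4, -0.4, -0.3]
gripper_width: 0.213
```

Request:
servo_tool(
  deltas=[
    [[16,0,0,-1,0],[16,0,0,-2,0],[16,0,0,-3,0],[16,0,0,-3,0]],
  ],
)

```text
time: 16.75
tool_pos: [0.5404, -0.0647, 0.1122]
tool_rot: [-0.0, 0.713, 0.701, -0.0]
contact_force: [-0.3, -0.7, -1.1]
gripper_width: 0.21
```

Request:
servo_tool(
  deltas=[
    [[16,0,0,-0.7,0],[16,0,0,-1.4,0],[16,0,0,-1.4,0]],
  ],
)

```text
time: 17.12
tool_pos: [0.5405, -0.0647, 0.1108]
tool_rot: [-0.0, 0.713, 0.701, -0.0]
contact_force: [-0.3, -0.6, -0.9]
gripper_width: 0.21
```

```bash
python3 look.py 15
```

```text
17.125 [ 0.54045305 -0.06471693  0.1108241 ] [-2.76170159e-05  7.12909388e-01  7.01256160e-01 -4.75545016e-05] [-0.32219053 -0.6257207  -0.92159467]
```

View pics/x15.png

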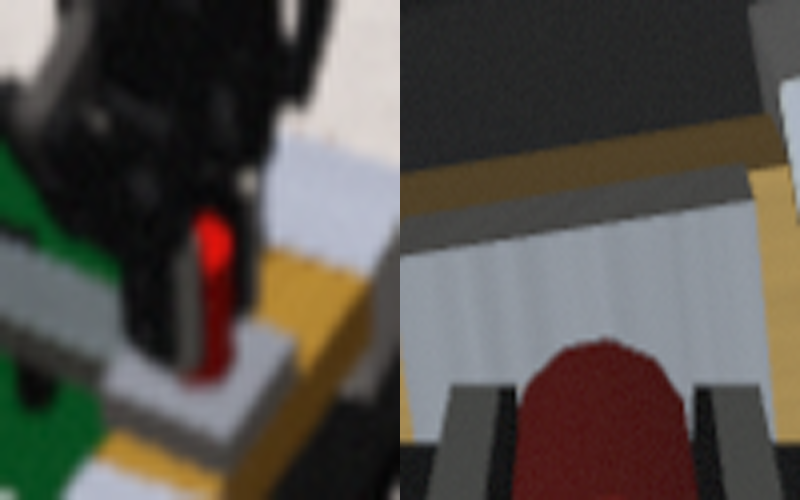

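Nearly seated; the last fraction, until a light contact shows.

Request:
servo_tool(
  deltas=[
    [[16,0,0,-0.4,0],[16,0,0,-0.8,0],[16,0,0,-0.8,0]],
  ],
)

```text
time: 17.6
tool_pos: [0.5405, -0.0647, 0.1106]
tool_rot: [-0.0, 0.713, 0.701, -0.0]
contact_force: [-3.0, 0.6, 3.8]
gripper_width: 0.212
```

Request:
servo_tool(
  deltas=[
    [[16,0,0,-0.4,0],[16,0,0,-0.8,0],[16,0,0,-0.8,0]],
  ],
)

```text
time: 17.98
tool_pos: [0.5407, -0.0647, 0.1105]
tool_rot: [0.0, 0.713, 0.701, -0.0]
contact_force: [-4.1, 1.2, 7.8]
gripper_width: 0.213
```

Contact came at TCP z = 0.1105, which is the predicted home height. I'll ease off and release.

Request:
servo_tool(
  deltas=[
    [[16,0,0,1,0],[35,0,0,1,0],[50,0,0,1,0],[50,0,0,1,0],[50,0,0,6,0]],
  ],
)

```text
time: 18.6
tool_pos: [0.5401, -0.0646, 0.1148]
tool_rot: [-0.001, 0.713, 0.701, -0.0]
contact_force: [-0.3, 0.2, -0.1]
gripper_width: 0.584
```

Request:
servo_tool(
  deltas=[
    [[50,0,0,20,0],[50,0,0,60,0],[50,0,0,110,0],[50,0,50,130,0],[50,0,100,130,0]],
  ],
)

```text
time: 19.23
tool_pos: [0.5423, 0.0359, 0.2507]
tool_rot: [0.003, 0.714, 0.701, 0.003]
contact_force: [0.5, -0.0, -0.9]
gripper_width: 0.585
```

Request:
servo_tool(
  deltas=[
    [[50,-30,40,0,0],[50,-60,80,0,0],[50,-60,80,0,0]],
  ],
)

```text
time: 19.6
tool_pos: [0.4794, 0.1175, 0.2472]
tool_rot: [0.001, 0.711, 0.703, 0.001]
contact_force: [-0.1, -0.5, 0.4]
gripper_width: 0.582
```

Run:
```python
from h import *
s=state();print(s["time"],s["tool_pos"],s["contact_force"])
a=save("scene","s16.png")[:,:,::-1];b=save("top","t16.png")[:,:,::-1]
cv2.imwrite("pics/x16.png",np.hstack([cv2.resize(a[180:290,220:350],(400,340),interpolation=cv2.INTER_CUBIC),cv2.convertScaleAbs(cv2.resize(b[185:305,300:435],(390,340),interpolation=cv2.INTER_CUBIC),alpha=1.8)]))
```

```text
19.6 [0.47938646 0.11746707 0.24715358] [-0.10963677 -0.46007914  0.40441038]
```

View pics/x16.png

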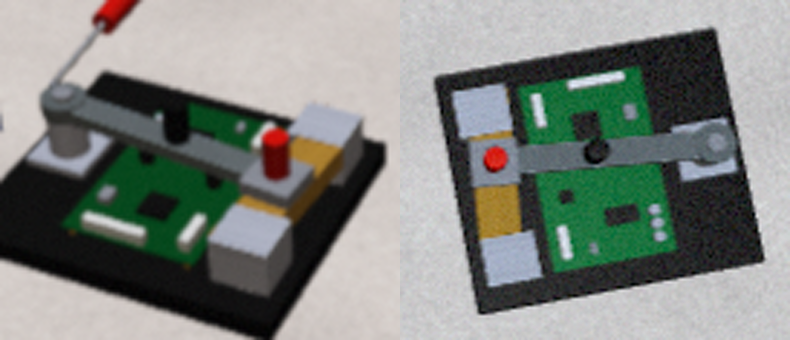

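View pics/s16.png

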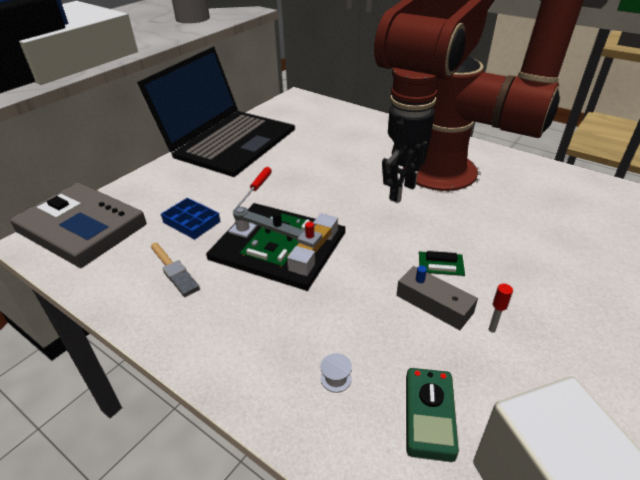

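Run:
```python
from h import *
t=(300+(494+-400+.5)*135/390-.5,185+(158+.5)*120/340-.5); s=(220+(274.5)*130/400-.5,180+134.5*110/340-.5)
print(two("top",t,"scene",s))
job_done()
```

```text
(array([ 0.54046002, -0.06375901,  0.11945586]), np.float64(0.0015965869361050716))
the job is handed in; nothing more can be done
```

I swung the bar in by its knob until its hole lined up with the brass hole, which the wrist camera showed through it. I then took the smaller red pin from the stand and lowered it in small steps through both knuckles. I let go, backed the arm off and handed the job in at about 20 s.

- **Feeling for the hole:** the two holes were already lined up to within about 1 mm by eye, so the pin went through both with less than 2 N on the tool. No sideways searching was needed.
- **Pin home:** the head met the bar at a tool height of 110.5 mm, exactly the height predicted for the foot at 33 mm. I pressed lightly (about 8 N) before easing off and letting go.
- **Last pictures:** the pin stands upright on the bar and is let go, and the gripper is clear with almost no force on the tool. Two views put the head's top at (0.540, -0.064, 0.119) m, against 0.117 m expected. That is within the roughly 2 mm camera error, so it agrees with seated but does not prove it more finely than that.
- **Everything else:** the blue pin, the larger red look-alike and the other things on the table look to be where they started.

One disagreement: the wrist camera put points up to about 8 mm away from the other readings. I used the top and scene cameras for positions instead, since they agreed with each other and with the grasps.

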